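# Long-exposure lens check: shut the shield, half-press to focus, hold the key

## Task

First slide the amber light shield all the way shut over the purple coated lens. Then press the orange two-stage key on the sloped console (the guard bar above it leaves room only for coming in at a slant) down to its first click and keep it there for about one second (the camera focuses), then press it fully down and hold it for about three seconds, letting go completely once the sinking red needle of the countdown dial is in the green sector and before it leaves it. Do not press the key fully before the shield is shut, leave the shield shut at the end, and do not disturb the jar, the lens case or the screwdriver.

Things in the scene. Friction and masses are not known exactly. Their poses are not given: they have to be found in the camera images.
- shield (a joint): Slide of the amber see-through shield (m): 0 = open, 0.100 = fully shut at its stop, over the purple lens. Grows along the bed's own +y. Starts between 0 and 0.03, needs 2 to 3 N to move, stays where it is left. The shield is a black-edged tunnel 117 mm (bed x) x 96 mm (bed y), roof 100 mm above the table.
- shield_grip (a point): Point to grip on the shield's upright blue tab: the tab is 12 mm thick along the bed's y (the sliding direction), 40 mm long along the bed's x and stands 38 mm tall on the middle of the shield's roof. The point is on its centre line, 125 mm above the table, 25 mm above the roof and 13 mm below the tab's top. Axes as those of the bed; it moves with the shield.
- bed: Fixed aluminium lens bed, 160 mm (its x) x 260 mm (its y) x 20 mm, origin at the centre of its underside on the table; z up. The lens sits on a short column at y = +50 mm; the shield slides along +y to shut. Stands left or right of the middle, turned up to 0.25 rad.
- console: Fixed grey and white console, 210 mm wide (its y), origin under its middle on the table, front to its -x, z up. Its flat face (150 mm up the slope) rises away from the front at 30 degrees from level, 85 mm above the origin. Key at y = -50 mm, dial at y = +50 mm. On the other side of the middle from the bed, turned up to 0.25 rad.
- guard_bar (a point): Middle of the steel guard bar, 12 mm thick, along the console's y. Its axis is 100 mm above and 30 mm beyond (console +x) the middle of the key's top, so a gripper pointing straight down cannot reach the key: come in along the key's axis, tilted 30 degrees, fingers pointing down and along console +x. Its posts stand at y = +-98 mm at the console's back.
- key_top (a point): Middle of the top of the round orange key cap, 32 mm in diameter, standing 16 mm proud of its black collar (50 mm wide) when up. Its z axis points out of the sloped face along the key's axis (30 degrees from vertical, leaning to console -x); its y axis is the console's y. It moves with the cap. Press with shut fingertips along -z.
- key_half (a joint): First stage of the key (m): 0 up, 0.003 at the first click. Spring: 2 N to start, 5 N at the click. A firm step follows: nothing more moves until about 10 N. Both stages together give 7 mm of travel.
- key_full (a joint): Second stage of the key (m), beyond the first click: 0 = not pressed past the click, 0.004 = fully down. Spring: 10 N to start, 15 N fully down. Both stages spring back up when let go.
- timer (a joint): Countdown of the dial (rad), how far the red needle has sunk from full scale: 0 at rest; while the second stage is held down it reads about 0.4 after 1 s, 0.8 after 2 s, 1.2 after 3 s, 1.5 after 4 s. The needle itself stands at 2.4 minus this, so the green sector means 0.70 to 1.60 here. It stays at 0 during a half-press, and sinks back over several seconds after release.
- dial (a point): Centre of the white dial (74 mm wide) on the console's face. At rest the red needle points to the console's -y (zero). Pressing fully throws it 2.4 rad clockwise, over the top; while the key is held it sinks back towards zero, through the green sector (1.70 down to 0.80 rad from zero). On release it swings below zero and creeps home.
- pot: Loose white jar with blue cap, 54 mm in diameter, 70 mm tall, origin at the centre of its underside. Bystander.
- lens_case: Loose flat grey round lens case, 80 mm in diameter, 18 mm tall, origin at the centre of its underside. Bystander.
- driver: Loose screwdriver with a red handle, 160 mm long, under 40 mm high, lying between bed and console. Bystander.

How it is judged:
By the outcome, as a careful person would: the job done as asked, in the order asked, and still so for the second after the job is handed in, with the robot touching nothing.
It also fails if it takes over 54 s, if anything falls off the work surface, if the arm or the gripper's body presses on something with over 40 N, if the wrist force passes 120 N, or if a joint passes its speed limit or range.

## Robot

A 6-joint arm with a two-finger parallel gripper is mounted at the origin on the work surface. World frame = base frame: x ahead of the robot, y to its left, z up, the work surface at z = 0. Lengths are in m, angles in degrees, forces in N, time in s.
With the tool pointing down it reaches from about 0.375 to 0.9 m from the base axis. Payload 3.1 kg.
Tool frame: the origin (TCP) lies on the centre line of the jaws, within the pads' length; the fingertips stand 25 mm ahead of it and the grasp point (between the pads) lies 6 mm ahead of it; z points along the fingers, y is the line along which they close (so a half turn about z gives the same grasp; the last joint's range is limited). The gripper opens to 87 mm and grips with 3 to 60 N. Pads are 19 mm wide; open, the fingers measure 117 mm over their backs; the gripper's body (75 mm by 190 mm) begins 51 mm behind the grasp point.
Start: joints at [57.21, 30.224, 82.088, -0, 67.689, -10.227], TCP at [0.24, 0.577, 0.248] pointing down, gripper open.
Joint ranges: [-176.69, 176.69], [-43.24, 126.21], [12.49, 139.97], [-82, 262], [0, 151.66], [-163.58, 163.58]. Speed limits (degrees/s): [159.86, 159.86, 180, 180, 180, 180].

## Interface

Orientations are given as a 3x3 rotation matrix whose columns are the frame's x, y, z axes.
In Python, from rig import * gives the robot as it stands.
- The arm moves only by the tool step_arm, never from a script. Its argument "steps" is a list of rows, each a list of 7 numbers: the shift along the tool's x, y, z normalised to -1 to 1, where 1 is 0.3 m, then the turn, a rotation vector about the tool's x, y, z normalised to -1 to 1, where 1 is 45 degrees, then the gripper's target within -1 to 1 (shut at 1, half-way at 0, fully open at -1). A call has 1 to 8 rows; each row is the pose to reach, as a shift and turn from the pose commanded when the call began, along the tool's axes at that moment; what a row does not reach only later rows make up. A row lasts 1/12 s, in which the tool goes at most 41.7 mm and 7.16 degrees, less where a joint would pass 70% of its speed; a pose out of reach is approached as far as the arm can. A call with a number of a shift or a turn outside -1 to 1 is refused whole. A call with a gripper value outside its range is refused whole. The fingers move at their own pace and stop on an object; the grip force is fixed at half the most. Time passes only in rows, so rows that repeat a pose let the fingers close. It gives the time, the measured TCP pose, the force, the opening and the grip force at its end, in the units of the state.
- read_state(): the state, without advancing time (a new reading comes with each control period).
- capture(name): name is "scene" or "top"; returns a dict with "image" (400x640x3 uint8, red, green, blue), "vertical_fov" (degrees; the focal length in pixels is half the picture's height over the tangent of half this angle, whatever the lens; pixels are square), "cx", "cy" (the principal point, pixels), "k1" (the pictures are not rectified: a ray, as slopes to the right and down, at radius r is drawn at 1 + k1 r^2 times it, then the intrinsics apply), "world_from_camera" (4x4, takes a point from camera to world coordinates). Camera axes: x right, y down, z forward; pixel columns grow to the right and rows downward; lengths in m; the calibration is good to about 2 mm. A picture is of the moment at which its call begins. There is no depth.
- hand_in(): hands the job in; it is judged then, once.
The state is a dict: "time_s": time; "joint_positions": joint angles; "qvel": joint speeds; "tau": joint torques, N m; "position": TCP position; "tcp_rot": TCP orientation; "force": force on the tool from outside, world axes, zero at the start; "moment": the same for the moment, N m; "opening": opening from 0.0 (shut) to 1.0 (fully open); "grasp_force": force on a finger pad.
Only numpy, scipy, OpenCV 4.12 (cv2) and the standard library are available. Lean on these libraries where they do the work, as an engineer would, in place of code of your own. Each camera call takes 0.05 s, during which the arm holds its last target. There are 200 camera calls.

## Working session

There is one attempt and no reset: what is moved stays moved. The work goes in short steps, Python scripts to look and compute and a tool call to move; the robot and the scene stay as the last step left them, time stands still between calls to the robot, and variables do not carry over. Pictures are saved under pics/ and viewed, at most 10 in all, crops included, and the job is handed in when it is done.

Besides the shell and the picture viewer there is one more tool, called after "Call:" in YAML: its name, and indented under it one key for each argument. step_arm: Moves the arm, as the interface text tells. Scaled input: -1 to 1 covers 0.3 m each way for a shift and 45 degrees each way for a turn. Its arguments: {"type":"object","properties":{"steps":{"type":"array"}},"required":["steps"]}

```bash
mkdir -p pics; ls
python3 - <<'E'
from rig import *
import cv2,numpy as np
for n in("scene","top"):
    c=capture(n);cv2.imwrite(f"pics/{n}0.png",c["image"][:,:,::-1]);print(n,c["vertical_fov"],c["cx"],c["cy"],c["k1"]);print(np.round(c["world_from_camera"],4).tolist())
s=read_state();print(s)
E
```

```text
pics
scene 56.589738688416475 321.8642631322038 198.9909805032422 -0.005782620779597242
[[0.73, 0.4802, -0.4862, 1.0204], [0.6834, -0.5052, 0.527, -0.4715], [0.0074, -0.717, -0.697, 0.7504], [0.0, 0.0, 0.0, 1.0]]
top 45.544722329649176 318.32767097112543 204.09228122404963 -0.10369865567574109
[[-0.0229, -0.9887, 0.1483, 0.4329], [-0.9997, 0.0231, -0.0003, -0.0118], [-0.0031, -0.1482, -0.9889, 1.3145], [0.0, 0.0, 0.0, 1.0]]
{'time_s': 0.1, 'joint_positions': array([ 5.72113357e+01,  3.02736197e+01,  8.21498404e+01,  9.55187373e-05,
        6.76877816e+01, -1.02272795e+01]), 'qvel': array([ 0.13218464, -0.1218533 , -0.15109311,  0.01370837,  0.12495766,
       -0.02903726]), 'tau': array([-3.72022123e-05, -4.40989172e+01, -1.77149498e+01,  6.35417411e-02,
        5.33961284e-02, -5.00594945e-05]), 'position': array([0.2394321 , 0.57665846, 0.24666522]), 'tcp_rot': array([[-9.23468582e-01,  3.83672607e-01, -1.05271755e-03],
       [ 3.83673895e-01,  9.23467206e-01, -1.63135989e-03],
       [ 3.46242039e-04, -1.91040984e-03, -9.99998115e-01]]), 'force': array([1.13755065, 0.36772289, 0.22030911]), 'moment': array([-0.0369609 , -0.01576016,  0.01192536]), 'grasp_force': 0.0, 'opening': 1.001443027148473}
```

View pics/scene0.png

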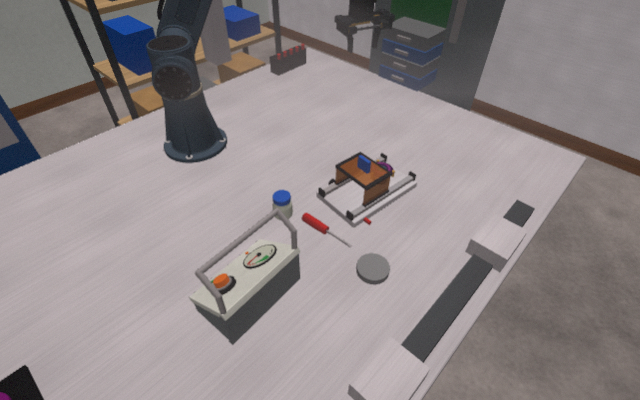

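View pics/top0.png

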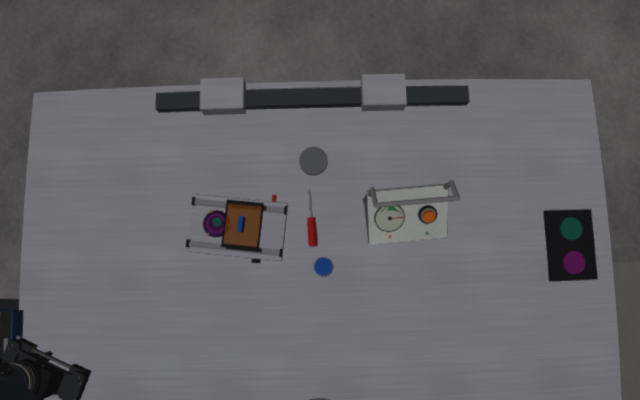

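The scene view shows the shield with its blue tab near (365,163) and the key at (222,282). In the top view, the tab is at (241,224), the lens at (214,223) to its left (so shutting is towards world +y), the key at (428,215), the dial at (389,218) and the guard bar along row ~194.

```bash
cat > h.py <<'E'
import cv2,numpy as np
def K(c):
    f=200/np.tan(np.radians(c["vertical_fov"]/2));return np.array([[f,0,c["cx"]],[0,f,c["cy"]],[0,0,1.]])
def ray(c,p):
    q=cv2.undistortPoints(np.array(p,float).reshape(-1,1,2),K(c),np.array([c["k1"],0,0,0.]))[:,0]
    T=c["world_from_camera"];d=np.c_[q,np.ones(len(q))]@T[:3,:3].T;return T[:3,3],d
def plane(c,p,z):
    o,d=ray(c,p);return o+d*((z-o[2])/d[:,2:])
def tri(c1,p1,c2,p2):
    o1,d1=ray(c1,p1);o2,d2=ray(c2,p2);d1=d1[0]/np.linalg.norm(d1);d2=d2[0]/np.linalg.norm(d2)
    s=np.linalg.lstsq(np.c_[d1,-d2],o2-o1,rcond=None)[0];a=o1+s[0]*d1;b=o2+s[1]*d2
    return (a+b)/2,np.linalg.norm(a-b)
def blob(c,h0,h1,s,v,box):
    x0,y0,x1,y1=box;m=cv2.inRange(cv2.cvtColor(c["image"],cv2.COLOR_RGB2HSV),(h0,s,v),(h1,255,255))
    k=np.zeros_like(m);k[y0:y1,x0:x1]=m[y0:y1,x0:x1]
    n,l,st,ce=cv2.connectedComponentsWithStats(k);i=1+np.argmax(st[1:,4])
    pts=np.argwhere(l==i)[:,::-1].astype(np.float32);return ce[i],cv2.minAreaRect(pts),st[i]
E
python3 - <<'E'
from rig import *
from h import *
np.set_printoptions(precision=4,suppress=True)
t=capture("top");s=capture("scene")
b=blob(t,100,125,120,40,(225,205,260,245));print("tab",b,plane(t,b[0],.138))
bs=blob(s,100,125,120,40,(350,150,380,180));print(bs,tri(t,b[0],s,bs[0]))
a=blob(t,5,20,100,40,(200,190,280,260));r=cv2.boxPoints(a[1]);print("amber",a,plane(t,r,.1))
k=blob(t,5,20,150,100,(415,200,445,230));ks=blob(s,5,20,150,100,(205,265,240,295));print("key",k,ks,tri(t,k[0],s,ks[0]))
for n,c,bx in(("t",t,(175,175,335,275)),("c",t,(355,170,475,250)),("s",s,(180,190,310,330))):
    x0,y0,x1,y1=bx;cv2.imwrite(f"pics/z{n}.png",cv2.resize(c["image"][y0:y1,x0:x1,::-1],None,fx=5,fy=5,interpolation=cv2.INTER_CUBIC)[:600,:800])
E
```

```text
tab (array([240.3908, 223.5747]), ((240.4384765625, 223.49234008789062), (5.705597877502441, 15.256272315979004), 7.125016689300537), array([237, 216,   7,  16,  87], dtype=int32)) [[0.5647 0.183  0.138 ]]
(array([363.6923, 163.1469]), ((363.5, 162.99998474121094), (16.36365509033203, 11.094003677368164), 33.690067291259766), array([358, 155,  13,  18, 143], dtype=int32)) (array([0.5668, 0.1861, 0.1189]), np.float64(0.0002571490520589983))
amber (array([242.1315, 224.85  ]), ((241.97561645507812, 224.71949768066406), (34.56507110595703, 41.632686614990234), 6.340191841125488), array([ 223,  203,   39,   44, 1300], dtype=int32)) [[0.5187 0.2354 0.1   ]
 [0.6256 0.224  0.1   ]
 [0.6136 0.1347 0.1   ]
 [0.5072 0.1471 0.1   ]]
key (array([428.6449, 216.4299]), ((428.9000244140625, 216.3000030517578), (10.28591251373291, 11.180339813232422), 63.43495178222656), array([423, 211,  12,  12, 107], dtype=int32)) (array([220.7829, 280.4211]), ((220.80003356933594, 280.60003662109375), (10.733125686645508, 15.20526123046875), 63.43495178222656), array([213, 274,  16,  14, 152], dtype=int32)) (array([ 0.577 , -0.2963,  0.0961]), np.float64(0.0015548989022285682))
```

View pics/zt.png

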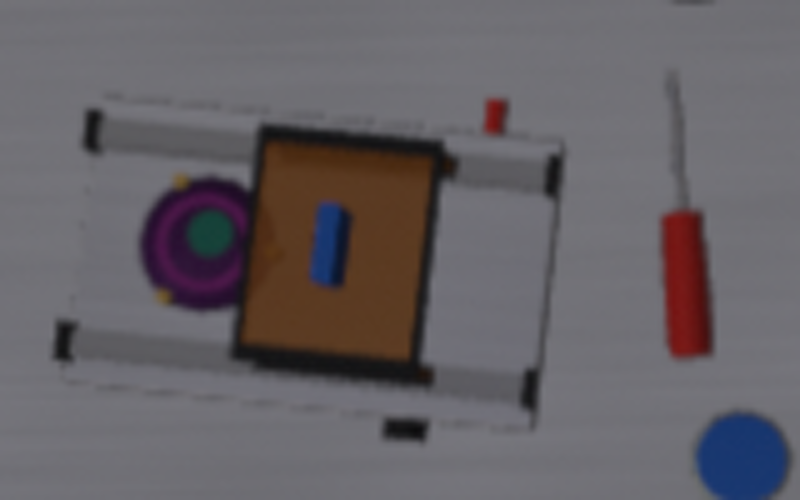

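View pics/zc.png

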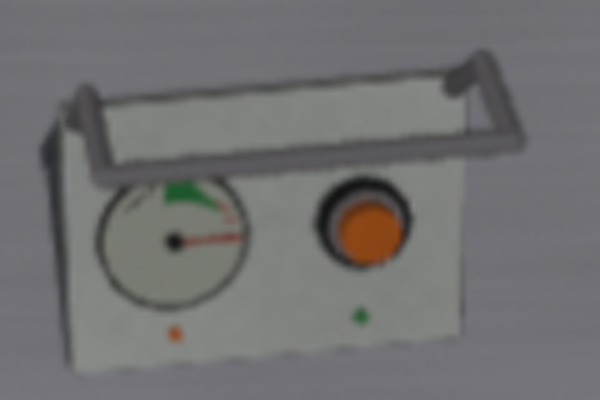

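Top crops: the bed corners are clear, the shield sits at the near end with the tab's top centre around crop (325,243), and the bar ends at crop (100,178) and (515,142) with the cap top centre at (370,232). I'll view the scene crop so I can triangulate the bar height too.

View pics/zs.png

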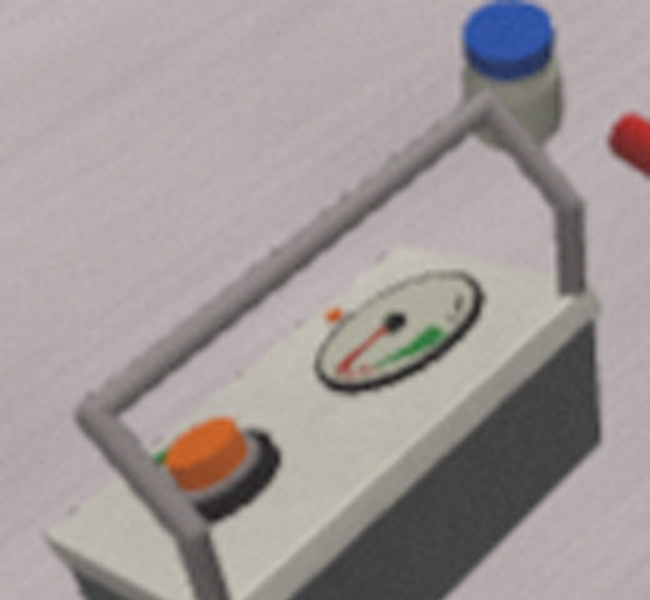

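Run:
```python
from rig import *
from h import *
np.set_printoptions(precision=4,suppress=True)
t=capture("top")
f=lambda p,o:(np.array(p)+.5)/5-.5+np.array(o)
B=plane(t,f([(105,95),(562,145),(535,427),(65,380)],(175,175)),.02);print(B,B.mean(0))
for a,b in((1,0),(2,3)):
    d=B[b]-B[a];print(np.linalg.norm(d),np.degrees(np.arctan2(-d[0],d[1])))
for a,b in((3,0),(2,1)):
    d=B[b]-B[a];print(np.linalg.norm(d),np.degrees(np.arctan2(d[1],d[0])))
C=plane(t,f([(100,178),(515,142)],(355,170)),.2);d=C[0]-C[1];print("bar",C,np.linalg.norm(d),np.degrees(np.arctan2(-d[0],d[1])))
D=plane(t,f([(175,241),(363,222)],(355,170)),.09);d=D[0]-D[1];print("dial/collar",D,np.linalg.norm(d),np.degrees(np.arctan2(-d[0],d[1])))
print("cap",plane(t,f([(370,232)],(355,170)),.104))
```

```text
[[0.6644 0.328  0.02  ]
 [0.6303 0.0739 0.02  ]
 [0.4763 0.0906 0.02  ]
 [0.5067 0.3481 0.02  ]] [0.5694 0.2101 0.02  ]
0.2564117131470382 -7.634151147970222
0.2592283758070521 -6.740176545677777
0.1589144080378623 -7.259012050830239
0.1549137207465031 -6.219093398198048
bar [[ 0.5942 -0.1453  0.2   ]
 [ 0.6069 -0.3452  0.2   ]] 0.20032664159702673 3.6343132787904824
dial/collar [[ 0.5762 -0.1961  0.09  ]
 [ 0.5837 -0.295   0.09  ]] 0.09912272367381031 4.366902564311019
cap [[ 0.5767 -0.2951  0.104 ]]
```

Run:
```python
from rig import *
from h import *
np.set_printoptions(precision=4,suppress=True)
t=capture("top");s=capture("scene")
f=lambda p,o:(np.array(p)+.5)/5-.5+np.array(o)
T=(355,170);S=(180,190)
for n,a,b in(("bar+",(100,178),(485,105)),("bar-",(515,142),(95,410)),("cap",(370,232),(205,442)),("dial",(175,241),(395,321))):
    print(n,tri(t,f(a,T),s,f(b,S)))
# tool targets
from scipy.spatial.transform import Rotation as R
st=read_state();R0=st["tcp_rot"];p0=st["position"]
y=np.radians(-7.1);yb=np.array([-np.sin(y),np.cos(y),0]);z=np.array([0,0,-1.]);Rg=np.c_[np.cross(yb,z),yb,z]
print(p0,"rotvec",R.from_matrix(R0.T@Rg).as_rotvec(degrees=True)/45)
for q in((.566,.186,.22),(.566,.186,.133)):print(R0.T@(np.array(q)-p0)/.3)
print(Rg)
```

```text
bar+ (array([ 0.5938, -0.1453,  0.2017]), np.float64(0.0005313224408173172))
bar- (array([ 0.6069, -0.3422,  0.2049]), np.float64(0.003465456174843631))
cap (array([ 0.577 , -0.2948,  0.1034]), np.float64(0.000924199709998807))
dial (array([ 0.5765, -0.1958,  0.0897]), np.float64(0.0010191566240649662))
[0.2397 0.5771 0.2473] rotvec [-0.0006 -0.0002 -0.3436]
[-1.5046 -0.7864  0.0913]
[-1.5047 -0.7863  0.3813]
[[-0.9923  0.1236  0.    ]
 [ 0.1236  0.9923  0.    ]
 [ 0.      0.     -1.    ]]
```

Call:
step_arm:
  steps:
    - [-0.12, -0.06, 0, 0, 0, -0.15, -1]
    - [-0.24, -0.12, 0, 0, 0, -0.3, -1]
    - [-0.36, -0.19, 0, 0, 0, -0.3436, -1]
    - [-0.48, -0.25, 0, 0, 0, -0.3436, -1]
    - [-0.6, -0.31, 0, 0, 0, -0.3436, -1]
    - [-0.72, -0.376, 0, 0, 0, -0.3436, -1]
    - [-0.84, -0.44, 0, 0, 0, -0.3436, -1]
    - [-0.96, -0.5, 0, 0, 0, -0.3436, -1]

```text
time_s: 1.02
position: [0.449, 0.3263, 0.2477]
tcp_rot: [[-0.992, 0.124, 0.0], [0.124, 0.992, 0.0], [-0.0, 0.0, -1.0]]
force: [-0.7, -0.1, 0.6]
opening: 0.997
grasp_force: 0.0
```

```bash
cat >> h.py <<'E'
from scipy.spatial.transform import Rotation as Ro
def axes(yaw,tilt):
    "tool rot: y along +-object y; z down tilted toward object +x by tilt"
    a,b=np.radians([yaw,tilt]);x=np.array([np.cos(a),np.sin(a),0]);yb=np.array([-np.sin(a),np.cos(a),0])
    z=np.sin(b)*x-np.array([0,0,np.cos(b)]);return np.c_[np.cross(yb,z),yb,z]
def delta(s,Rg,qs):
    R0=s["tcp_rot"];print("t",s["time_s"],"p",s["position"].round(4),"F",s["force"].round(1),"turn",(Ro.from_matrix(R0.T@Rg).as_rotvec(degrees=True)/45).round(4))
    for q in qs:print((R0.T@(np.array(q)-s["position"])/.3).round(4))
E
python3 - <<'E'
from rig import *
from h import *
delta(read_state(),axes(-7.1,0),[(.566,.186,.22),(.566,.186,.133)])
E
```

```text
t 1.0167 p [0.449  0.3263 0.2477] F [-0.7 -0.1  0.6] turn [ 0.0001  0.0001 -0.    ]
[-0.4448 -0.416   0.0924]
[-0.4448 -0.4161  0.3824]
```

Call:
step_arm:
  steps:
    - [-0.09, -0.08, 0, 0, 0, 0, -1]
    - [-0.18, -0.17, 0, 0, 0, 0, -1]
    - [-0.27, -0.25, 0, 0, 0, 0, -1]
    - [-0.36, -0.34, 0.0, 0, 0, 0, -1]
    - [-0.445, -0.416, 0.05, 0, 0, 0, -1]
    - [-0.445, -0.416, 0.17, 0, 0, 0, -1]
    - [-0.445, -0.416, 0.24, 0, 0, 0, -1]
    - [-0.445, -0.416, 0.24, 0, 0, 0, -1]

```text
time_s: 1.68
position: [0.5624, 0.1863, 0.171]
tcp_rot: [[-0.992, 0.126, -0.01], [0.126, 0.992, -0.001], [0.01, -0.003, -1.0]]
force: [-1.0, -0.1, 1.0]
opening: 0.995
grasp_force: 0.0
```

Run:
```python
from rig import *
from h import *
delta(read_state(),axes(-7.1,0),[(.566,.186,.132)])
s=capture("scene");t=capture("top")
a=cv2.resize(s["image"][80:230,290:430],None,fx=4,fy=4);b=cv2.resize(t["image"][150:300,170:310][:, :],None,fx=4,fy=4)
cv2.imwrite("pics/g1.png",np.hstack([a,b])[:,:,::-1][:,:800])
```

```text
t 1.6833 p [0.5624 0.1863 0.171 ] F [-1.  -0.1  1. ] turn [-0.0032 -0.0125 -0.0026]
[-0.0134  0.0009  0.1297]
```

View pics/g1.png

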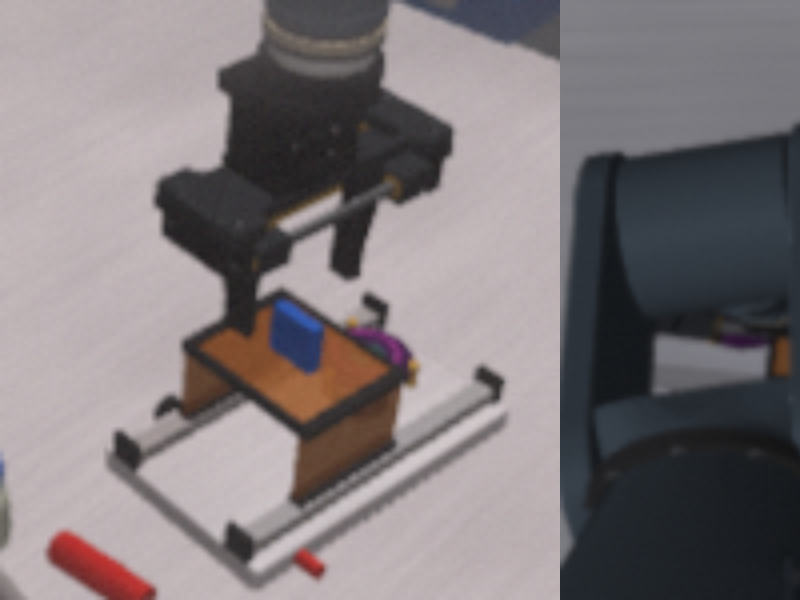

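The open fingers straddle the blue tab (picture (297,335)), roughly centred. I'll go down, grip and look at the opening.

Call:
step_arm:
  steps:
    - [0, 0, 0.07, 0, 0, 0, -1]
    - [0, 0, 0.145, 0, 0, 0, -1]
    - [0, 0, 0.145, 0, 0, 0, -1]
    - [0, 0, 0.145, 0, 0, 0, 0.7]
    - [0, 0, 0.145, 0, 0, 0, 1]
    - [0, 0, 0.145, 0, 0, 0, 1]
    - [0, 0, 0.145, 0, 0, 0, 1]
    - [0, 0, 0.145, 0, 0, 0, 1]

```text
time_s: 2.45
position: [0.5659, 0.188, 0.1333]
tcp_rot: [[-0.992, 0.123, 0.002], [0.123, 0.992, 0.0], [-0.002, 0.001, -1.0]]
force: [0.4, 0.2, 0.2]
opening: 0.704
grasp_force: 0.0
```

Call:
step_arm:
  steps:
    - [0, 0, 0, 0, 0, 0, 1]
    - [0, 0, 0, 0, 0, 0, 1]
    - [0, 0, 0, 0, 0, 0, 1]

```text
time_s: 2.7
position: [0.5653, 0.1878, 0.1322]
tcp_rot: [[-0.992, 0.124, 0.0], [0.124, 0.992, 0.0], [-0.0, 0.0, -1.0]]
force: [0.3, -0.5, -0.1]
opening: 0.474
grasp_force: 0.0
```

Call:
step_arm:
  steps:
    - [0, 0, 0, 0, 0, 0, 1]
    - [0, 0, 0, 0, 0, 0, 1]
    - [0, 0, 0, 0, 0, 0, 1]
    - [0, 0, 0, 0, 0, 0, 1]
    - [0, 0, 0, 0, 0, 0, 1]
    - [0, 0, 0, 0, 0, 0, 1]
    - [0, 0, 0, 0, 0, 0, 1]

```text
time_s: 3.28
position: [0.5651, 0.1874, 0.1319]
tcp_rot: [[-0.992, 0.123, -0.0], [0.123, 0.992, -0.001], [0.0, -0.001, -1.0]]
force: [-0.7, -1.0, -0.3]
opening: 0.134
grasp_force: 30.0
```

Call:
step_arm:
  steps:
    - [0, 0.02, 0, 0, 0, 0, 1]
    - [0, 0.05, 0, 0, 0, 0, 1]
    - [0, 0.08, 0, 0, 0, 0, 1]
    - [0, 0.11, 0, 0, 0, 0, 1]
    - [0, 0.14, 0, 0, 0, 0, 1]
    - [0, 0.17, 0, 0, 0, 0, 1]
    - [0, 0.2, 0, 0, 0, 0, 1]
    - [0, 0.21, 0, 0, 0, 0, 1]

```text
time_s: 3.95
position: [0.573, 0.2522, 0.1319]
tcp_rot: [[-0.992, 0.122, 0.0], [0.122, 0.992, 0.001], [-0.0, 0.001, -1.0]]
force: [0.3, -1.3, 0.1]
opening: 0.134
grasp_force: 30.0
```

Call:
step_arm:
  steps:
    - [0, 0.008, 0, 0, 0, 0, 1]
    - [0, 0.016, 0, 0, 0, 0, 1]
    - [0, 0.024, 0, 0, 0, 0, 1]
    - [0, 0.03, 0, 0, 0, 0, 1]
    - [0, 0.03, 0, 0, 0, 0, 1]

```text
time_s: 4.37
position: [0.5739, 0.2595, 0.132]
tcp_rot: [[-0.992, 0.124, -0.0], [0.124, 0.992, 0.001], [0.0, 0.0, -1.0]]
force: [0.2, 0.3, -0.5]
opening: 0.134
grasp_force: 30.0
```

Call:
step_arm:
  steps:
    - [0, 0.007, 0, 0, 0, 0, 1]
    - [0, 0.014, 0, 0, 0, 0, 1]
    - [0, 0.02, 0, 0, 0, 0, 1]
    - [0, 0.02, 0, 0, 0, 0, 1]

```text
time_s: 4.7
position: [0.5743, 0.2624, 0.1319]
tcp_rot: [[-0.992, 0.123, -0.002], [0.123, 0.992, -0.006], [0.002, -0.006, -1.0]]
force: [-2.1, -10.7, 1.1]
opening: 0.135
grasp_force: 30.0
```

Call:
step_arm:
  steps:
    - [0, 0.007, 0, 0, 0, 0, 1]
    - [0, 0.014, 0, 0, 0, 0, 1]
    - [0, 0.014, 0, 0, 0, 0, 1]

```text
time_s: 4.95
position: [0.5743, 0.2626, 0.1319]
tcp_rot: [[-0.993, 0.121, -0.005], [0.122, 0.993, -0.013], [0.003, -0.013, -1.0]]
force: [-2.4, -20.4, 4.4]
opening: 0.135
grasp_force: 30.1
```

The shield is at its stop: the force rises with no further travel. I'll ease off, open and rise.

Call:
step_arm:
  steps:
    - [0, -0.016, 0, 0, 0, 0, 1]
    - [0, -0.016, 0, 0, 0, 0, 0.6]
    - [0, -0.016, 0, 0, 0, 0, 0.4]
    - [0, -0.016, 0, 0, 0, 0, 0.4]
    - [0, -0.016, 0, 0, 0, 0, 0.4]
    - [0, -0.016, -0.05, 0, 0, 0, 0.4]
    - [0, -0.016, -0.16, 0, 0, 0, 0.4]
    - [0, -0.016, -0.28, 0, 0, 0, 0.4]

```text
time_s: 5.62
position: [0.5736, 0.2652, 0.215]
tcp_rot: [[-0.992, 0.123, -0.004], [0.123, 0.992, -0.0], [0.004, -0.001, -1.0]]
force: [-0.0, -0.1, 0.3]
opening: 0.3
grasp_force: 0.0
```

Call:
step_arm:
  steps:
    - [0, 0, -0.12, 0, 0, 0, 1]
    - [0, 0, -0.25, 0, 0, 0, 1]
    - [0, 0, -0.38, 0, 0, 0, 1]
    - [0, 0, -0.4, 0, 0, 0, 1]

```text
time_s: 5.95
position: [0.5783, 0.2667, 0.345]
tcp_rot: [[-0.992, 0.122, 0.016], [0.122, 0.992, 0.005], [-0.015, 0.007, -1.0]]
force: [1.2, 0.1, 0.3]
opening: 0.087
grasp_force: 0.0
```

Run:
```python
from rig import *
from h import *
np.set_printoptions(precision=4,suppress=True)
s=capture("scene")
cv2.imwrite("pics/sh.png",cv2.resize(s["image"][130:240,300:440],None,fx=5,fy=5)[:,:,::-1])
n=np.array([-.5*np.cos(np.radians(4)),-.5*np.sin(np.radians(4)),.866]);k=np.array([.577,-.295,.1035])
# TCP 25mm behind tips; hover 60 mm from the key, and further
Rg=axes(4,30);print(Rg,n)
delta(read_state(),Rg,[k+n*(.025+h) for h in(.15,.06,.01)])
print([(k+n*(.025+h)).round(4) for h in(.15,.06,.01,0)])
```

```text
[[-0.8639 -0.0698  0.4988]
 [-0.0604  0.9976  0.0349]
 [-0.5     0.     -0.866 ]] [-0.4988 -0.0349  0.866 ]
t 6.0 p [0.5776 0.2664 0.343 ] F [0.5 0.4 0.5] turn [-0.0583 -0.6475 -0.2411]
[ 0.0628 -1.9152  0.2811]
[-0.0811 -1.888   0.543 ]
[-0.161  -1.8729  0.6884]
[array([ 0.4897, -0.3011,  0.255 ]), array([ 0.5346, -0.298 ,  0.1771]), array([ 0.5595, -0.2962,  0.1338]), array([ 0.5645, -0.2959,  0.1251])]
```

View pics/sh.png

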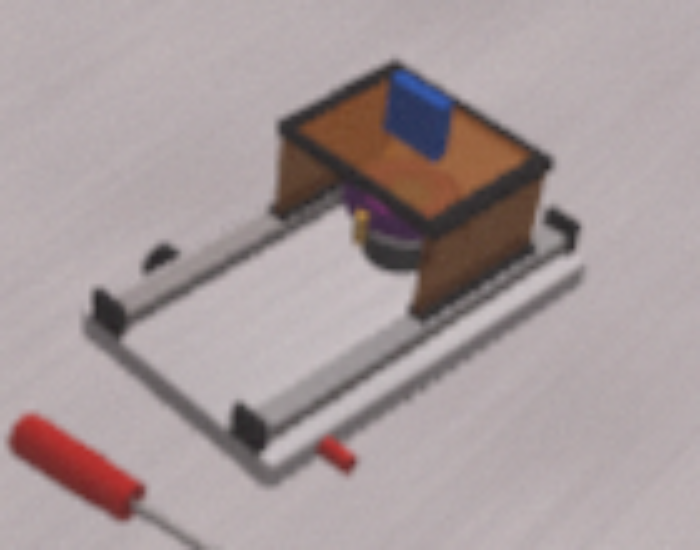

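The shield is shut over the lens, with its centre about 51 mm up the bed's y and the tab at picture (418,113). Now to the hover pose above the key.

Call:
step_arm:
  steps:
    - [0.01, -0.12, 0, -0.009, -0.1, -0.036, 1]
    - [0.02, -0.24, 0, -0.018, -0.2, -0.072, 1]
    - [0.03, -0.36, 0, -0.027, -0.3, -0.11, 1]
    - [0.04, -0.48, 0, -0.036, -0.4, -0.15, 1]
    - [0.05, -0.6, 0, -0.045, -0.5, -0.186, 1]
    - [0.06, -0.72, 0.03, -0.0583, -0.6475, -0.2411, 1]
    - [0.06, -0.84, 0.06, -0.0583, -0.6475, -0.2411, 1]
    - [0.06, -0.96, 0.1, -0.0583, -0.6475, -0.2411, 1]

```text
time_s: 6.67
position: [0.5197, -0.0106, 0.3072]
tcp_rot: [[-0.871, -0.07, 0.487], [-0.063, 0.998, 0.032], [-0.488, -0.003, -0.873]]
force: [1.0, 0.5, -0.1]
opening: 0.005
grasp_force: 0.0
```

```bash
cat > n.py <<'E'
from rig import *
from h import *
n=np.array([-.5*np.cos(np.radians(4)),-.5*np.sin(np.radians(4)),.866]);k=np.array([.577,-.295,.1035])
delta(read_state(),axes(4,30),[k+n*(.025+h) for h in(.15,.06,.01)])
E
python3 n.py
```

```text
t 6.6667 p [ 0.5197 -0.0106  0.3072] F [ 1.   0.5 -0.1] turn [-0.003  -0.0179  0.0027]
[ 0.2328 -0.9583  0.0725]
[ 0.2286 -0.9576  0.3725]
[ 0.2262 -0.9572  0.5391]
```

Call:
step_arm:
  steps:
    - [0.03, -0.12, 0, -0.003, -0.018, 0.003, 1]
    - [0.06, -0.24, 0, -0.003, -0.018, 0.003, 1]
    - [0.09, -0.36, 0, -0.003, -0.018, 0.003, 1]
    - [0.12, -0.48, 0, -0.003, -0.018, 0.003, 1]
    - [0.15, -0.6, 0, -0.003, -0.018, 0.003, 1]
    - [0.18, -0.72, 0, -0.003, -0.018, 0.003, 1]
    - [0.21, -0.84, 0.03, -0.003, -0.018, 0.003, 1]
    - [0.23, -0.955, 0.07, -0.003, -0.018, 0.003, 1]

```text
time_s: 7.33
position: [0.511, -0.2866, 0.2767]
tcp_rot: [[-0.884, -0.042, 0.466], [-0.036, 0.999, 0.02], [-0.467, 0.001, -0.884]]
force: [0.5, -0.8, 1.0]
opening: 0.006
grasp_force: 0.0
```

Call:
step_arm:
  steps:
    - [0, 0, 0, 0, 0, 0, 1]
    - [0, 0, 0, 0, 0, 0, 1]

```text
time_s: 7.5
position: [0.5114, -0.2854, 0.2759]
tcp_rot: [[-0.884, -0.043, 0.466], [-0.037, 0.999, 0.022], [-0.466, 0.003, -0.885]]
force: [-0.5, 0.2, -1.0]
opening: 0.006
grasp_force: 0.0
```

```bash
python3 n.py
```

```text
t 7.5 p [ 0.5114 -0.2854  0.2759] F [-0.5  0.2 -1. ] turn [-0.0137 -0.0491 -0.0318]
[ 0.0982 -0.0496  0.0268]
[ 0.0866 -0.0462  0.3265]
[ 0.0802 -0.0443  0.4931]
```

Call:
step_arm:
  steps:
    - [0.09, -0.048, 0.03, -0.0137, -0.0491, -0.0318, 1]
    - [0.09, -0.048, 0.12, -0.0137, -0.0491, -0.0318, 1]
    - [0.088, -0.047, 0.22, -0.0137, -0.0491, -0.0318, 1]
    - [0.087, -0.046, 0.32, -0.0137, -0.0491, -0.0318, 1]
    - [0.087, -0.046, 0.32, -0.0137, -0.0491, -0.0318, 1]

```text
time_s: 7.92
position: [0.5597, -0.2873, 0.1999]
tcp_rot: [[-0.895, -0.043, 0.445], [-0.038, 0.999, 0.019], [-0.445, 0.0, -0.895]]
force: [0.1, 0.9, -1.1]
opening: 0.004
grasp_force: 0.0
```

```bash
python3 n.py
python3 - <<'E'
from rig import *
from h import *
s=capture("scene");t=capture("top")
a=cv2.resize(s["image"][190:320,170:310],None,fx=4,fy=4);b=cv2.resize(t["image"][150:280,420:480],None,fx=4,fy=4)
cv2.imwrite("pics/k1.png",np.hstack([a,b])[:,:,::-1])
E
```

```text
t 7.9167 p [ 0.5597 -0.2873  0.1999] F [ 0.1  0.9 -1.1] turn [-0.0158 -0.079  -0.0307]
[ 0.1285 -0.0359 -0.2694]
[ 0.1099 -0.032   0.03  ]
[ 0.0996 -0.0298  0.1963]
```

View pics/k1.png

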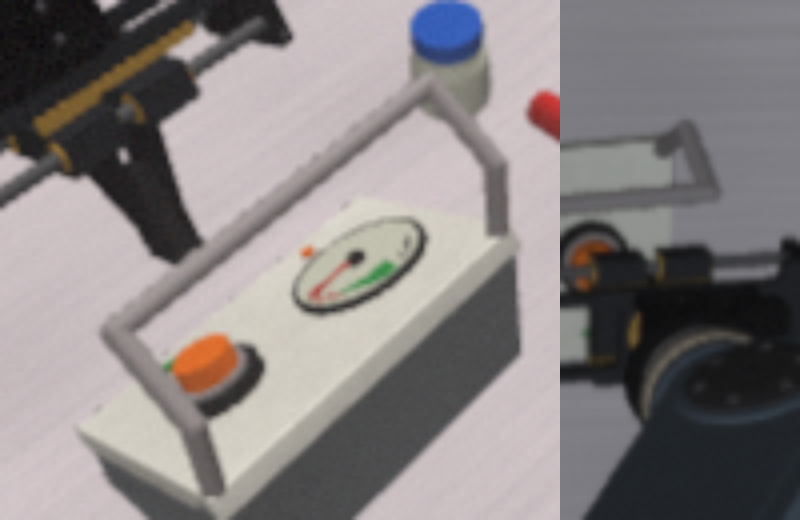

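The gripper hovers above and behind the key, and the path to it looks clear. The tool isn't reaching the commanded pose, so I'll check the joint limits.

```bash
python3 -c "
from rig import *
s=read_state();print(s['joint_positions'].round(1),s['qvel'].round(1),s['time_s'],s['position'].round(4))"; python3 n.py
```

```text
[ -46.3   28.8  100.9   33.7   37.1 -163.5] [-1.1 -2.5 -0.6  0.2  0.9 -0. ] 8.0167 [ 0.5585 -0.2877  0.2006]
t 8.0167 p [ 0.5585 -0.2877  0.2006] F [-0.2  0.3 -0.1] turn [-0.0158 -0.0797 -0.0312]
[ 0.1262 -0.0349 -0.2654]
[ 0.1075 -0.0309  0.034 ]
[ 0.0971 -0.0287  0.2003]
```

Call:
step_arm:
  steps:
    - [0, 0, 0, 0, 0, 0, 1]
    - [0, 0, 0, 0, 0, 0, 1]

```text
time_s: 8.18
position: [0.559, -0.2899, 0.2038]
tcp_rot: [[-0.893, -0.04, 0.448], [-0.037, 0.999, 0.015], [-0.449, -0.004, -0.894]]
force: [0.3, 0.1, -0.0]
opening: 0.005
grasp_force: 0.0
```

```bash
python3 -c "
from rig import *
s=read_state();print(s['joint_positions'].round(1),s['qvel'].round(1),s['time_s'],s['position'].round(4))"; python3 n.py
```

```text
[ -46.4   28.5  100.8   33.7   37.1 -163.5] [-0.5 -0.5 -0.5  0.   0.   0.1] 8.1833 [ 0.559  -0.2899  0.2038]
t 8.1833 p [ 0.559  -0.2899  0.2038] F [ 0.3  0.1 -0. ] turn [-0.0222 -0.0743 -0.0311]
[ 0.1309 -0.0288 -0.2569]
[ 0.1135 -0.0234  0.0426]
[ 0.1038 -0.0204  0.2089]
```

J6 is at its limit, so I'll use the half-turned grasp: retract, then turn +180° about the tool's z.

Call:
step_arm:
  steps:
    - [0, 0, -0.12, 0, 0, 0, 1]
    - [0, 0, -0.24, 0, 0, 0, 1]
    - [0, 0, -0.36, 0, 0, 0.1, 1]
    - [0, 0, -0.4, 0, 0, 0.25, 1]
    - [0, 0, -0.4, 0, 0, 0.4, 1]
    - [0, 0, -0.4, 0, 0, 0.55, 1]
    - [0, 0, -0.4, 0, 0, 0.7, 1]
    - [0, 0, -0.4, 0, 0, 0.85, 1]

```text
time_s: 8.85
position: [0.5048, -0.292, 0.3119]
tcp_rot: [[-0.722, 0.526, 0.449], [0.594, 0.804, 0.013], [-0.355, 0.276, -0.893]]
force: [-0.6, -0.2, 0.5]
opening: 0.004
grasp_force: 0.0
```

```bash
sed -i 's/axes(4,30)/axes(4,30)@np.diag([-1,-1,1])/' n.py; echo "print(read_state()['joint_positions'].round(1))">>n.py; python3 n.py
```

```text
t 8.85 p [ 0.5048 -0.292   0.3119] F [-0.6 -0.2  0.5] turn [-0.0794  0.0615  3.1102]
[ 0.0856 -0.1031  0.1461]
[ 0.0759 -0.0877  0.4455]
[ 0.0706 -0.0792  0.6119]
[ -51.3   16.5   99.8   27.8   50.4 -120.5]
```

J6 is increasing as intended; I'll continue turning.

Call:
step_arm:
  steps:
    - [0, 0, 0, 0, 0, 0.15, 1]
    - [0, 0, 0, 0, 0, 0.3, 1]
    - [0, 0, 0, 0, 0, 0.45, 1]
    - [0, 0, 0, 0, 0, 0.6, 1]
    - [0, 0, 0, 0, 0, 0.75, 1]
    - [0, 0, 0, 0, 0, 0.9, 1]
    - [0, 0, 0, 0, 0, 1, 1]

```text
time_s: 9.43
position: [0.5049, -0.292, 0.3115]
tcp_rot: [[-0.139, 0.883, 0.449], [0.989, 0.149, 0.013], [-0.055, 0.446, -0.893]]
force: [-0.2, 0.2, -0.1]
opening: 0.008
grasp_force: 0.0
```

Call:
step_arm:
  steps:
    - [0, 0, 0, 0, 0, 0.15, 1]
    - [0, 0, 0, 0, 0, 0.3, 1]
    - [0, 0, 0, 0, 0, 0.45, 1]
    - [0, 0, 0, 0, 0, 0.6, 1]
    - [0, 0, 0, 0, 0, 0.75, 1]
    - [0, 0, 0, 0, 0, 0.9, 1]
    - [0, 0, 0, 0, 0, 1, 1]

```text
time_s: 10.02
position: [0.5049, -0.292, 0.3115]
tcp_rot: [[0.526, 0.723, 0.449], [0.805, -0.594, 0.013], [0.276, 0.354, -0.893]]
force: [-0.3, -0.8, 0.1]
opening: 0.006
grasp_force: 0.0
```

Call:
step_arm:
  steps:
    - [0, 0, 0, 0, 0, 0.15, 1]
    - [0, 0, 0, 0, 0, 0.3, 1]
    - [0, 0, 0, 0, 0, 0.45, 1]
    - [0, 0, 0, 0, 0, 0.6, 1]
    - [0, 0, 0, 0, 0, 0.75, 1]
    - [0, 0, 0, 0, 0, 0.9, 1]
    - [0, 0, 0, 0, 0, 1, 1]

```text
time_s: 10.6
position: [0.505, -0.292, 0.3115]
tcp_rot: [[0.883, 0.139, 0.449], [0.149, -0.989, 0.013], [0.446, 0.055, -0.893]]
force: [0.1, 1.1, -0.3]
opening: 0.009
grasp_force: 0.0
```

```bash
python3 n.py
```

```text
t 10.6 p [ 0.505  -0.292   0.3115] F [ 0.1  1.1 -0.3] turn [0.0197 0.0748 0.112 ]
[-0.1333  0.0126  0.145 ]
[-0.1155  0.0088  0.4445]
[-0.1057  0.0066  0.6108]
[-51.3  16.5  99.8  27.8  50.3  14.5]
```

Call:
step_arm:
  steps:
    - [-0.07, 0.012, 0, 0.02, 0.075, 0.112, 1]
    - [-0.13, 0.012, 0.08, 0.02, 0.075, 0.112, 1]
    - [-0.13, 0.012, 0.18, 0.02, 0.075, 0.112, 1]
    - [-0.125, 0.01, 0.28, 0.02, 0.075, 0.112, 1]
    - [-0.12, 0.009, 0.36, 0.02, 0.075, 0.112, 1]
    - [-0.116, 0.009, 0.44, 0.02, 0.075, 0.112, 1]
    - [-0.116, 0.009, 0.44, 0.02, 0.075, 0.112, 1]
    - [-0.116, 0.009, 0.44, 0.02, 0.075, 0.112, 1]

```text
time_s: 11.27
position: [0.534, -0.2976, 0.1768]
tcp_rot: [[0.864, 0.076, 0.497], [0.065, -0.997, 0.038], [0.499, -0.001, -0.867]]
force: [0.9, -1.0, 0.7]
opening: 0.005
grasp_force: 0.0
```

```bash
python3 n.py
```

```text
t 11.2667 p [ 0.534  -0.2976  0.1768] F [ 0.9 -1.   0.7] turn [-0.0043  0.002   0.006 ]
[ 0.0016  0.0003 -0.2998]
[0.0021 0.0013 0.0002]
[0.0024 0.0019 0.1668]
[-50.8  30.5 105.5  45.8  34.8  -1.4]
```

Call:
step_arm:
  steps:
    - [0, 0, 0.08, 0, 0, 0, 1]
    - [0, 0, 0.14, 0, 0, 0, 1]
    - [0, 0, 0.18, 0, 0, 0, 1]
    - [0, 0, 0.18, 0, 0, 0, 1]
    - [0, 0, 0.18, 0, 0, 0, 1]

```text
time_s: 11.68
position: [0.5611, -0.296, 0.1309]
tcp_rot: [[0.864, 0.075, 0.498], [0.066, -0.997, 0.037], [0.5, 0.001, -0.866]]
force: [0.8, 0.8, 0.2]
opening: 0.005
grasp_force: 0.0
```

```bash
python3 - <<'E'
from rig import *
from h import *
s=capture("scene")
cv2.imwrite("pics/k2.png",cv2.resize(s["image"][200:320,170:310],None,fx=5,fy=5)[:,:,::-1])
E
python3 n.py
```

```text
t 11.7333 p [ 0.5611 -0.2962  0.1312] F [0.2 0.5 0.6] turn [-0.0019  0.0003  0.0067]
[-1.000e-04 -1.100e-03 -4.767e-01]
[-1.000e-04 -6.000e-04 -1.767e-01]
[-0.     -0.0004 -0.01  ]
[-48.3  36.2 104.2  51.3  30.5  -5.7]
```

View pics/k2.png

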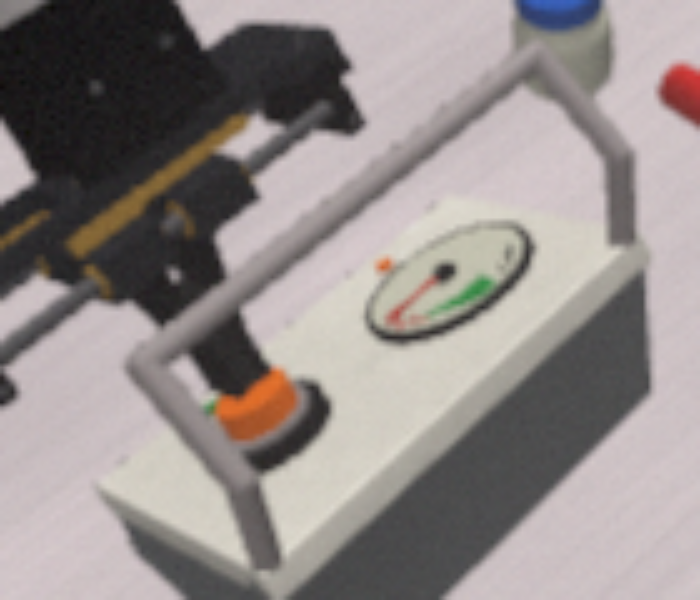

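The shut fingertips stand just off the cap and well centred, at picture (243,380). The bar is clear of the gripper. Feeling for contact now.

Call:
step_arm:
  steps:
    - [0, 0, 0.006, 0, 0, 0, 1]
    - [0, 0, 0.012, 0, 0, 0, 1]
    - [0, 0, 0.017, 0, 0, 0, 1]
    - [0, 0, 0.017, 0, 0, 0, 1]

```text
time_s: 12.07
position: [0.5639, -0.2961, 0.1261]
tcp_rot: [[0.864, 0.075, 0.498], [0.065, -0.997, 0.036], [0.5, 0.001, -0.866]]
force: [-1.5, -1.2, 4.2]
opening: 0.003
grasp_force: 1.6
```

Call:
step_arm:
  steps:
    - [0, 0, 0.004, 0, 0, 0, 1]
    - [0, 0, 0.008, 0, 0, 0, 1]
    - [0, 0, 0.008, 0, 0, 0, 1]

```text
time_s: 12.32
position: [0.565, -0.296, 0.1242]
tcp_rot: [[0.864, 0.075, 0.499], [0.065, -0.997, 0.036], [0.5, 0.001, -0.866]]
force: [-5.6, -0.0, 8.9]
opening: 0.006
grasp_force: 5.1
```

Call:
step_arm:
  steps:
    - [0, 0, -0.004, 0, 0, 0, 1]
    - [0, 0, -0.004, 0, 0, 0, 1]

```text
time_s: 12.48
position: [0.5644, -0.296, 0.1252]
tcp_rot: [[0.864, 0.075, 0.498], [0.065, -0.997, 0.036], [0.5, 0.001, -0.866]]
force: [-1.2, -0.2, 4.0]
opening: 0.006
grasp_force: 2.2
```

```bash
cat > d.py <<'E'
from rig import *
from h import *
def needle(c):
    x0,y0,x1,y1=240,235,280,275;im=c["image"][y0:y1,x0:x1];m=cv2.inRange(cv2.cvtColor(im,cv2.COLOR_RGB2HSV),(0,80,60),(6,255,255))|cv2.inRange(cv2.cvtColor(im,cv2.COLOR_RGB2HSV),(170,80,60),(180,255,255))
    p=np.argwhere(m)[:,::-1]+[x0,y0]
    return len(p),p.mean(0).round(1) if len(p) else None, p.tolist()
s=read_state();print(s["time_s"],s["position"].round(4),"Fax",round(float(-s["force"]@s["tcp_rot"][:,2]),1),needle(capture("scene")))
E
python3 d.py
```

```text
12.4833 [ 0.5644 -0.296   0.1252] Fax 4.1 (19, array([251.1, 260.2]), [[256, 255], [257, 255], [255, 256], [256, 256], [254, 257], [253, 258], [252, 259], [250, 260], [251, 260], [249, 261], [250, 261], [248, 262], [249, 262], [247, 263], [248, 263], [249, 263], [248, 264], [249, 264], [250, 264]])
```

Call:
step_arm:
  steps:
    - [0, 0, 0.002, 0, 0, 0, 1]
    - [0, 0, 0.002, 0, 0, 0, 1]
    - [0, 0, 0.002, 0, 0, 0, 1]

```text
time_s: 12.78
position: [0.5647, -0.296, 0.1246]
tcp_rot: [[0.864, 0.075, 0.498], [0.065, -0.997, 0.036], [0.5, 0.001, -0.866]]
force: [-3.3, -0.2, 9.7]
opening: 0.005
grasp_force: 4.8
```

```bash
python3 d.py
```

```text
12.7833 [ 0.5647 -0.296   0.1246] Fax 10.1 (19, array([251.6, 259.7]), [[256, 255], [257, 255], [255, 256], [256, 256], [254, 257], [255, 257], [253, 258], [254, 258], [252, 259], [251, 260], [249, 261], [250, 261], [248, 262], [249, 262], [247, 263], [248, 263], [249, 263], [248, 264], [249, 264]])
```

Call:
step_arm:
  steps:
    - [0, 0, -0.0007, 0, 0, 0, 1]
    - [0, 0, -0.0007, 0, 0, 0, 1]
    - [0, 0, -0.0007, 0, 0, 0, 1]
    - [0, 0, -0.0007, 0, 0, 0, 1]
    - [0, 0, -0.0007, 0, 0, 0, 1]
    - [0, 0, -0.0007, 0, 0, 0, 1]
    - [0, 0, -0.0007, 0, 0, 0, 1]

```text
time_s: 13.42
position: [0.5647, -0.296, 0.1247]
tcp_rot: [[0.864, 0.075, 0.498], [0.065, -0.997, 0.036], [0.5, 0.001, -0.866]]
force: [-2.9, -0.0, 7.8]
opening: 0.004
grasp_force: 3.9
```

Call:
step_arm:
  steps:
    - [0, 0, 0.015, 0, 0, 0, 1]
    - [0, 0, 0.024, 0, 0, 0, 1]
    - [0, 0, 0.024, 0, 0, 0, 1]
    - [0, 0, 0.024, 0, 0, 0, 1]

```text
time_s: 13.75
position: [0.567, -0.2959, 0.1209]
tcp_rot: [[0.863, 0.075, 0.499], [0.066, -0.997, 0.035], [0.501, 0.002, -0.866]]
force: [-15.9, 0.1, 26.7]
opening: 0.007
grasp_force: 16.1
```

```bash
python3 d.py
```

```text
13.75 [ 0.567  -0.2959  0.1209] Fax 31.0 (14, array([261.9, 253.9]), [[271, 249], [268, 250], [269, 250], [270, 250], [265, 251], [266, 251], [263, 252], [264, 252], [260, 253], [261, 253], [262, 253], [249, 263], [249, 264], [250, 264]])
```

Call:
step_arm:
  steps:
    - [0, 0, -0.003, 0, 0, 0, 1]
    - [0, 0, -0.003, 0, 0, 0, 1]
    - [0, 0, -0.003, 0, 0, 0, 1]
    - [0, 0, -0.003, 0, 0, 0, 1]
    - [0, 0, -0.003, 0, 0, 0, 1]
    - [0, 0, -0.003, 0, 0, 0, 1]
    - [0, 0, -0.003, 0, 0, 0, 1]
    - [0, 0, -0.003, 0, 0, 0, 1]

```text
time_s: 14.47
position: [0.5669, -0.2959, 0.121]
tcp_rot: [[0.863, 0.075, 0.499], [0.066, -0.997, 0.036], [0.5, 0.002, -0.866]]
force: [-14.0, 1.0, 22.3]
opening: 0.004
grasp_force: 12.6
```

Call:
step_arm:
  steps:
    - [0, 0, 0, 0, 0, 0, 1]
    - [0, 0, 0, 0, 0, 0, 1]
    - [0, 0, 0, 0, 0, 0, 1]
    - [0, 0, 0, 0, 0, 0, 1]
    - [0, 0, 0, 0, 0, 0, 1]
    - [0, 0, 0, 0, 0, 0, 1]
    - [0, 0, 0, 0, 0, 0, 1]
    - [0, 0, 0, 0, 0, 0, 1]

```text
time_s: 15.13
position: [0.5669, -0.2959, 0.121]
tcp_rot: [[0.863, 0.075, 0.499], [0.066, -0.997, 0.036], [0.5, 0.002, -0.866]]
force: [-13.7, 0.5, 21.2]
opening: 0.006
grasp_force: 12.6
```

Call:
step_arm:
  steps:
    - [0, 0, 0, 0, 0, 0, 1]
    - [0, 0, 0, 0, 0, 0, 1]
    - [0, 0, 0, 0, 0, 0, 1]
    - [0, 0, 0, 0, 0, 0, 1]
    - [0, 0, 0, 0, 0, 0, 1]
    - [0, 0, 0, 0, 0, 0, 1]
    - [0, 0, 0, 0, 0, 0, 1]
    - [0, 0, 0, 0, 0, 0, 1]

```text
time_s: 15.8
position: [0.5669, -0.2959, 0.121]
tcp_rot: [[0.863, 0.075, 0.499], [0.066, -0.997, 0.036], [0.5, 0.002, -0.866]]
force: [-13.2, 0.7, 20.0]
opening: 0.004
grasp_force: 12.6
```

```bash
python3 d.py
python3 - <<'E'
from rig import *
from h import *
s=capture("scene");np.set_printoptions(precision=3,suppress=True)
im=cv2.cvtColor(s["image"],cv2.COLOR_RGB2HSV)[235:275,240:280];m=cv2.inRange(im,(45,80,30),(85,255,255));p=np.argwhere(m)[:,::-1]+[240,235];print("green",p.mean(0),p.min(0),p.max(0))
E
```

```text
15.8 [ 0.5669 -0.2959  0.121 ] Fax 23.8 (10, array([258.8, 256.4]), [[259, 254], [260, 254], [261, 254], [260, 255], [261, 255], [262, 255], [263, 255], [264, 255], [249, 263], [249, 264]])
green [263.357 258.571] [259 256] [267 261]
```

The needle is entering the green sector, so I'll hold a little longer and then release.

Call:
step_arm:
  steps:
    - [0, 0, 0, 0, 0, 0, 1]
    - [0, 0, 0, 0, 0, 0, 1]
    - [0, 0, 0, 0, 0, 0, 1]
    - [0, 0, 0, 0, 0, 0, 1]
    - [0, 0, 0, 0, 0, 0, 1]
    - [0, 0, 0, 0, 0, 0, 1]

```text
time_s: 16.4
position: [0.5669, -0.2959, 0.121]
tcp_rot: [[0.863, 0.075, 0.499], [0.066, -0.997, 0.036], [0.5, 0.002, -0.866]]
force: [-14.3, -0.6, 21.4]
opening: 0.007
grasp_force: 12.6
```

Call:
step_arm:
  steps:
    - [0, 0, -0.12, 0, 0, 0, 1]
    - [0, 0, -0.24, 0, 0, 0, 1]
    - [0, 0, -0.34, 0, 0, 0, 1]
    - [0, 0, -0.4, 0, 0, 0, 1]
    - [0, 0, -0.4, 0, 0, 0, 1]
    - [0, 0, -0.4, 0, 0, 0, 1]

```text
time_s: 16.9
position: [0.5078, -0.3, 0.2229]
tcp_rot: [[0.864, 0.075, 0.498], [0.065, -0.997, 0.037], [0.499, 0.001, -0.866]]
force: [0.2, -0.2, 0.1]
opening: 0.002
grasp_force: 0.0
```

Run:
```python
from rig import *
from h import *
s=capture("scene");print(read_state()["time_s"],read_state()["force"].round(1))
cv2.imwrite("pics/end.png",cv2.resize(s["image"][130:330,170:430],None,fx=3,fy=3)[:,:,::-1])
```

```text
16.95 [-0.4 -0.1  0.4]
```

View pics/end.png

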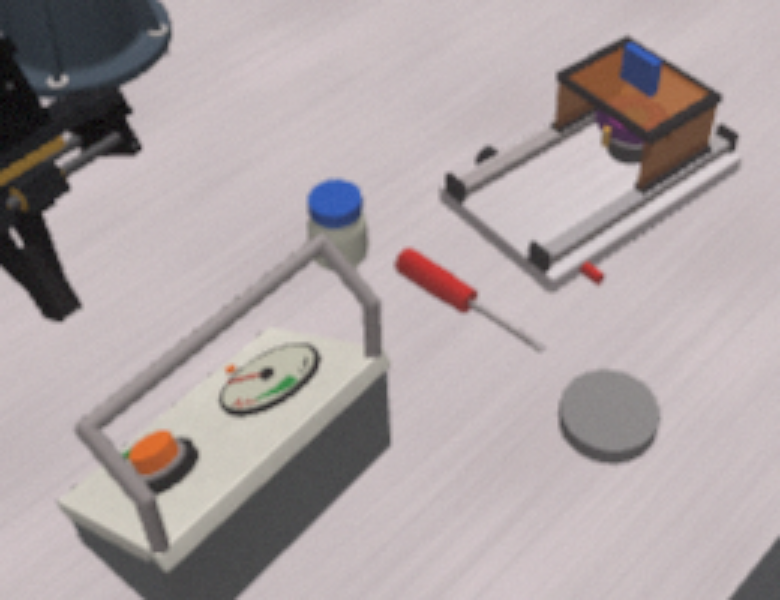

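The key at (155,452) is back up, the needle has swung below zero after the release, the shield is still shut, and the jar, lens case and screwdriver haven't moved. Handing in.

```bash
python3 -c "
from rig import *
print(hand_in())"
```

```text
the job is handed in; nothing more can be done
None
```

I've handed the job in at about 17 s, and no verdict came back: the shield is shut at its stop, the key was held at its first click for about 0.8 s and then fully down for about 2.9 s, I let go with the needle in the green sector (seen entering it 0.6 s earlier), and the jar, lens case and screwdriver look untouched in the last picture.

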